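# Mirror the eyepiece row into the observing rack

## Robot

A 6-joint arm with a two-finger parallel gripper is mounted at the origin on the work surface. World frame = base frame: x ahead of the robot, y to its left, z up, the work surface at z = 0. Lengths are in m, angles in rad, forces in N, time in s.
With the tool pointing down it reaches from about 0.35 to 0.8 m from the base axis. Payload 7.3 kg.
Tool frame: the origin (TCP) lies where the fingers leave the gripper's body, on its centre line; the fingertips stand 73 mm ahead of it and the grasp point (between the pads) lies 54 mm ahead of it; z points along the fingers, y is the line along which they close (so a half turn about z gives the same grasp; the last joint's range is limited). The gripper opens to 85 mm and grips with 20 to 120 N. Pads are 22 mm wide; open, the fingers measure 114 mm over their backs; the gripper's body (76 mm by 85 mm) begins 54 mm behind the grasp point. The pads swing forward as they close: fully open they stand 13 mm farther back than shut.
Start: joints at [-1.374, 0.342, 1.524, -0, 1.275, -0.146], TCP at [0.176, -0.494, 0.304] pointing down, gripper open.
Joint ranges: [-2.53, 2.53], [-0.77, 2.02], [0.04, 2.7], [-1, 4.14], [0.28, 2.66], [-3.11, 3.11]. Speed limits (rad/s): [2.57, 2.57, 3.14, 3.14, 3.14, 3.14].

## Interface

Orientations are given as a 3x3 rotation matrix whose columns are the frame's x, y, z axes.
In Python, from cell import bot gives the robot as it stands.
- The arm moves only by the tool step_arm, never from a script. Its argument "deltas" is a list of rows, each an object of numbers: "tx", "ty", "tz": the shift along the tool's x, y, z in m; "rx", "ry", "rz": the turn, a rotation vector about the tool's x, y, z in degrees. A call has 1 to 8 rows; each row is the pose to reach, as a shift and turn from the pose commanded when the call began, along the tool's axes at that moment; what a row does not reach only later rows make up. A row lasts 1/8 s, in which the tool goes at most 62.5 mm and 10.7 degrees, less where a joint would pass 70% of its speed; a pose out of reach is approached as far as the arm can. A call with a gripper value outside its range is refused whole. "fingers" is the opening, from 0 (shut) to 1 (fully open), set as the call begins (left out, the last holds). The fingers move at their own pace and stop on an object; "newtons" is the grip in N (left out, the last holds). Time passes only in rows, so rows that repeat a pose let the fingers close. It gives the time, the measured TCP pose, the force, the opening and the grip force at its end, in the units of the state.
- bot.observe(): the state, without advancing time (a new reading comes with each control period).
- bot.read_camera(name): name is "scene" or "top" or "wrist"; returns (picture, depth): 420x560x3 uint8, red, green, blue; 420x560 float32, m along the optical axis (not along the pixel's ray), 0 where there is no reading.
- bot.calibration(name): a dict with "fx", "fy", "cx", "cy" (pixels), "R" (3x3) and "t" (3): a world point X has camera coordinates R X + t. Camera axes: x right, y down, z forward; pixel columns grow to the right and rows downward; lengths in m; the calibration is good to about 2 mm. A picture is of the moment at which its call begins: read the wrist's pose just before it. calibration takes no time and is no camera call; for the wrist camera it gives the pose at the moment of the call.
- bot.job_done(): hands the job in; it is judged then, once.
Trained networks look in the newest picture that a camera, given by its name, has taken for a name from the list of things; names that differ only in an ending like _2 or _b are one class to them, and where a whole thing is asked for, a point or a joint stands for the part that bears it (a point fixed in the world has none). Each returns a list of dicts, best first, with "confidence" (0 to 1); they miss things now and then, are a little off and sometimes report something else, mostly with a low value. They report only what shows in the picture. A call takes as long as a camera call.
- bot.recognise(camera, query): "centre" ([x, y, z] in m, in the coordinates of the camera as it stood for that picture, good to about 4 mm: the middle of the surface that is visible of it).
- bot.masks_of(camera, query): "pixels" (420x560 bool, what is visible of it).
The state is a dict: "time": time; "joints": joint angles; "joint_vel": joint speeds; "joint_efforts": joint torques, N m; "tool_pos": TCP position; "tcp_rot": TCP orientation; "wrist_force": force on the tool from outside, world axes, zero at the start; "torque": the same for the moment, N m; "gripper_width": finger opening in m; "grip_force": force on a finger pad.
Only numpy, scipy, OpenCV 4.12 (cv2) and the standard library are available. Lean on these libraries where they do the work, as an engineer would, in place of code of your own. Each camera call takes 0.05 s, during which the arm holds its last target. There are 200 camera calls.

## Task

The observer works from the far side tonight, so move the four optical pieces from the wooden storage rack into the empty aluminium observing rack in reverse order: seen from the robot, the piece that stands farthest left in the storage rack goes into the farthest right bay, the next into the next, and so on. Stand each one upright, centred on the pad of its own bay, and set it down gently without dropping or toppling any. Leave the orange cap where it lies.

Things in the scene. Friction and masses are not known exactly. Their poses are not given: they have to be found in the camera images.
- zoom_mid (a point): centre, half-way up, of the silver zoom eyepiece: 92 mm tall, standing upright; steel barrel 32 mm across for the lowest 28 mm, ribbed silver body 48 mm across from 28 to 72 mm, rubber eyecup 42 mm across above. Round about its z axis (up). About 0.3 kg
- wide_mid (a point): centre, half-way up, of the wide-field eyepiece, the fattest one, black: 82 mm tall, standing upright; steel barrel 51 mm across for the lowest 24 mm, black body 54 mm across from 24 to 68 mm, rubber top 46 mm across with a large lens. Round about its z axis (up). About 0.35 kg
- barlow_mid (a point): centre, half-way up, of the Barlow lens, a slim tube: 90 mm tall, standing upright; steel barrel 32 mm across for the lowest 50 mm, black tube 36 mm across above that. Round about its z axis (up). About 0.16 kg
- adapter_mid (a point): centre, half-way up, of the brass T-adapter: 74 mm tall, standing upright; neck 40 mm across for the lowest 40 mm, flange 54 mm across from 40 to 60 mm, ring 42 mm across above. Round about its z axis (up). About 0.2 kg
- pad_zoom: fixed round rubber pad, 54 mm across, 3 mm thick, in the wooden storage rack (same form and sizes as the observing rack); the zoom eyepiece starts on it; the pad stays, marking that starting place. Origin: centre of its underside, 10 mm above the table; y runs along the row to the robot's left, x across it away from the robot; pads are 75 mm apart
- pad_wide: fixed round rubber pad, 54 mm across, 3 mm thick, in the wooden storage rack (same form and sizes as the observing rack); the wide-field eyepiece starts on it; the pad stays, marking that starting place. Origin: centre of its underside, 10 mm above the table; y runs along the row to the robot's left, x across it away from the robot; pads are 75 mm apart
- pad_barlow: fixed round rubber pad, 54 mm across, 3 mm thick, in the wooden storage rack (same form and sizes as the observing rack); the Barlow lens starts on it; the pad stays, marking that starting place. Origin: centre of its underside, 10 mm above the table; y runs along the row to the robot's left, x across it away from the robot; pads are 75 mm apart
- pad_adapter: fixed round rubber pad, 54 mm across, 3 mm thick, in the wooden storage rack (same form and sizes as the observing rack); the T-adapter starts on it; the pad stays, marking that starting place. Origin: centre of its underside, 10 mm above the table; y runs along the row to the robot's left, x across it away from the robot; pads are 75 mm apart
- observing_rack: empty observing rack: fixed aluminium plate 80 x 316 x 10 mm, origin at the centre of its underside, on the table; y runs along the row to the robot's left, x away from the robot. Bay centres at x = 0, y = -112.5, -37.5, 37.5, 112.5 mm, each with a round pad 54 mm across, top 13 mm above the table. Dividers 4 mm thick between bays and at both ends reach 26 mm. Turned up to 0.2 rad
- cap_mid (a point): centre of the orange collimation cap, a loose disc 42 mm across and 18 mm high lying on the table beside the racks; not part of the job

How it is judged:
At the end, for the whole second after the job is handed in: All four stand upright (within 0.12 rad), at rest, one per bay of the observing rack, centred within 12 mm of the pad along and across the row, in the reverse of their left-to-right order in the storage rack; orange cap moved under 15 mm (x of zoom_mid in the frame of observing_rack between -0.012 and 0.012 m and z of zoom_mid in the frame of observing_rack between 0.054 and 0.064 m and angle between each of zoom_mid, wide_mid, barlow_mid, adapter_mid's own z axis and vertical below 0.12 rad and linear speed of each of zoom, wide, barlow, adapter below 0.02 m/s and (y of zoom_mid in the frame of observing_rack between -0.1245 and -0.1005 m or y of zoom_mid in the frame of observing_rack between -0.0495 and -0.0255 m or y of zoom_mid in the frame of observing_rack between 0.0255 and 0.0495 m or y of zoom_mid in the frame of observing_rack between 0.1005 and 0.1245 m) and x of wide_mid in the frame of observing_rack between -0.012 and 0.012 m and z of wide_mid in the frame of observing_rack between 0.049 and 0.059 m and (y of wide_mid in the frame of observing_rack between -0.1245 and -0.1005 m or y of wide_mid in the frame of observing_rack between -0.0495 and -0.0255 m or y of wide_mid in the frame of observing_rack between 0.0255 and 0.0495 m or y of wide_mid in the frame of observing_rack between 0.1005 and 0.1245 m) and x of barlow_mid in the frame of observing_rack between -0.012 and 0.012 m and z of barlow_mid in the frame of observing_rack between 0.053 and 0.063 m and (y of barlow_mid in the frame of observing_rack between -0.1245 and -0.1005 m or y of barlow_mid in the frame of observing_rack between -0.0495 and -0.0255 m or y of barlow_mid in the frame of observing_rack between 0.0255 and 0.0495 m or y of barlow_mid in the frame of observing_rack between 0.1005 and 0.1245 m) and x of adapter_mid in the frame of observing_rack between -0.012 and 0.012 m and z of adapter_mid in the frame of observing_rack between 0.045 and 0.055 m and (y of adapter_mid in the frame of observing_rack between -0.1245 and -0.1005 m or y of adapter_mid in the frame of observing_rack between -0.0495 and -0.0255 m or y of adapter_mid in the frame of observing_rack between 0.0255 and 0.0495 m or y of adapter_mid in the frame of observing_rack between 0.1005 and 0.1245 m) and ((y of pad_zoom in the frame of pad_wide above 0 m and ((y of wide_mid in the frame of observing_rack above -0.075 m and y of zoom_mid in the frame of observing_rack below -0.075 m) or (y of wide_mid in the frame of observing_rack above 0 m and y of zoom_mid in the frame of observing_rack below 0 m) or (y of wide_mid in the frame of observing_rack above 0.075 m and y of zoom_mid in the frame of observing_rack below 0.075 m))) or (y of pad_zoom in the frame of pad_wide below 0 m and ((y of zoom_mid in the frame of observing_rack above -0.075 m and y of wide_mid in the frame of observing_rack below -0.075 m) or (y of zoom_mid in the frame of observing_rack above 0 m and y of wide_mid in the frame of observing_rack below 0 m) or (y of zoom_mid in the frame of observing_rack above 0.075 m and y of wide_mid in the frame of observing_rack below 0.075 m)))) and ((y of pad_zoom in the frame of pad_barlow above 0 m and ((y of barlow_mid in the frame of observing_rack above -0.075 m and y of zoom_mid in the frame of observing_rack below -0.075 m) or (y of barlow_mid in the frame of observing_rack above 0 m and y of zoom_mid in the frame of observing_rack below 0 m) or (y of barlow_mid in the frame of observing_rack above 0.075 m and y of zoom_mid in the frame of observing_rack below 0.075 m))) or (y of pad_zoom in the frame of pad_barlow below 0 m and ((y of zoom_mid in the frame of observing_rack above -0.075 m and y of barlow_mid in the frame of observing_rack below -0.075 m) or (y of zoom_mid in the frame of observing_rack above 0 m and y of barlow_mid in the frame of observing_rack below 0 m) or (y of zoom_mid in the frame of observing_rack above 0.075 m and y of barlow_mid in the frame of observing_rack below 0.075 m)))) and ((y of pad_zoom in the frame of pad_adapter above 0 m and ((y of adapter_mid in the frame of observing_rack above -0.075 m and y of zoom_mid in the frame of observing_rack below -0.075 m) or (y of adapter_mid in the frame of observing_rack above 0 m and y of zoom_mid in the frame of observing_rack below 0 m) or (y of adapter_mid in the frame of observing_rack above 0.075 m and y of zoom_mid in the frame of observing_rack below 0.075 m))) or (y of pad_zoom in the frame of pad_adapter below 0 m and ((y of zoom_mid in the frame of observing_rack above -0.075 m and y of adapter_mid in the frame of observing_rack below -0.075 m) or (y of zoom_mid in the frame of observing_rack above 0 m and y of adapter_mid in the frame of observing_rack below 0 m) or (y of zoom_mid in the frame of observing_rack above 0.075 m and y of adapter_mid in the frame of observing_rack below 0.075 m)))) and ((y of pad_wide in the frame of pad_barlow above 0 m and ((y of barlow_mid in the frame of observing_rack above -0.075 m and y of wide_mid in the frame of observing_rack below -0.075 m) or (y of barlow_mid in the frame of observing_rack above 0 m and y of wide_mid in the frame of observing_rack below 0 m) or (y of barlow_mid in the frame of observing_rack above 0.075 m and y of wide_mid in the frame of observing_rack below 0.075 m))) or (y of pad_wide in the frame of pad_barlow below 0 m and ((y of wide_mid in the frame of observing_rack above -0.075 m and y of barlow_mid in the frame of observing_rack below -0.075 m) or (y of wide_mid in the frame of observing_rack above 0 m and y of barlow_mid in the frame of observing_rack below 0 m) or (y of wide_mid in the frame of observing_rack above 0.075 m and y of barlow_mid in the frame of observing_rack below 0.075 m)))) and ((y of pad_wide in the frame of pad_adapter above 0 m and ((y of adapter_mid in the frame of observing_rack above -0.075 m and y of wide_mid in the frame of observing_rack below -0.075 m) or (y of adapter_mid in the frame of observing_rack above 0 m and y of wide_mid in the frame of observing_rack below 0 m) or (y of adapter_mid in the frame of observing_rack above 0.075 m and y of wide_mid in the frame of observing_rack below 0.075 m))) or (y of pad_wide in the frame of pad_adapter below 0 m and ((y of wide_mid in the frame of observing_rack above -0.075 m and y of adapter_mid in the frame of observing_rack below -0.075 m) or (y of wide_mid in the frame of observing_rack above 0 m and y of adapter_mid in the frame of observing_rack below 0 m) or (y of wide_mid in the frame of observing_rack above 0.075 m and y of adapter_mid in the frame of observing_rack below 0.075 m)))) and ((y of pad_barlow in the frame of pad_adapter above 0 m and ((y of adapter_mid in the frame of observing_rack above -0.075 m and y of barlow_mid in the frame of observing_rack below -0.075 m) or (y of adapter_mid in the frame of observing_rack above 0 m and y of barlow_mid in the frame of observing_rack below 0 m) or (y of adapter_mid in the frame of observing_rack above 0.075 m and y of barlow_mid in the frame of observing_rack below 0.075 m))) or (y of pad_barlow in the frame of pad_adapter below 0 m and ((y of barlow_mid in the frame of observing_rack above -0.075 m and y of adapter_mid in the frame of observing_rack below -0.075 m) or (y of barlow_mid in the frame of observing_rack above 0 m and y of adapter_mid in the frame of observing_rack below 0 m) or (y of barlow_mid in the frame of observing_rack above 0.075 m and y of adapter_mid in the frame of observing_rack below 0.075 m)))) and distance of cap_mid from where it was at the start of the episode below 0.015 m); the robot touches nothing.
It fails at once if the orange cap is pushed away (more than 15 mm) (distance of cap_mid from where it was at the start of the episode above 0.015 m).
It fails at once if a piece is let go more than 30 mm above its rest height ((height (world z) of zoom_mid above 0.089 m and contact force between the fingers and zoom below 0.02 N) or (height (world z) of wide_mid above 0.084 m and contact force between the fingers and wide below 0.02 N) or (height (world z) of barlow_mid above 0.088 m and contact force between the fingers and barlow below 0.02 N) or (height (world z) of adapter_mid above 0.08 m and contact force between the fingers and adapter below 0.02 N)).
It fails at once if a piece is toppled (angle between any of zoom_mid, wide_mid, barlow_mid, adapter_mid's own z axis and vertical above 0.8 rad).
It also fails if it takes over 88 s, if anything falls off the work surface, if the arm or the gripper's body presses on something with over 40 N, if the wrist force passes 120 N, or if a joint passes its speed limit or range.

## Working session

There is one attempt and no reset: what is moved stays moved. The work goes in short steps, Python scripts to look and compute and a tool call to move; the robot and the scene stay as the last step left them, time stands still between calls to the robot, and variables do not carry over. Pictures are saved under pics/ and viewed, at most 14 in all, crops included, and the job is handed in when it is done.

Besides the shell and the picture viewer there is one more tool, called after "Request:" as a command line: name --argument value ..., lists and objects as JSON in quotes. step_arm: Moves the arm, as the interface text tells. Its arguments: {"type":"object","properties":{"deltas":{"type":"array"},"fingers":{"type":"number"},"newtons":{"type":"number"}},"required":["deltas"]}

```bash
mkdir -p pics; ls; python3 - <<'E'
from cell import bot
import cv2,numpy as np
s=bot.observe();print(s['time'],s['tool_pos'],np.round(s['tcp_rot'],3),s['gripper_width'])
for n in ['top','scene']:
    p,d=bot.read_camera(n);cv2.imwrite(f'pics/{n}0.png',p[:,:,::-1])
    c=bot.calibration(n);print(n,c)
E
```

```text
pics
0.0 [ 0.17641424 -0.49414668  0.30323425] [[ 0.942  0.336 -0.   ]
 [ 0.336 -0.942  0.002]
 [ 0.    -0.002 -1.   ]] 0.08524497001772065
top {'fx': 426.42720810193373, 'fy': 426.42720810193373, 'cx': 271.42305089482426, 'cy': 212.13501940028115, 'R': array([[ 0.1559749 , -0.98775061, -0.00453534],
       [-0.96449388, -0.15130853, -0.21646541],
       [ 0.2131276 ,  0.03813748, -0.97627975]]), 't': array([-0.19032777,  0.53967866,  0.70833344])}
scene {'fx': 497.1627674222117, 'fy': 497.1627674222117, 'cx': 283.03397743010777, 'cy': 206.02685616970075, 'R': array([[ 0.73632494,  0.67656402, -0.00931177],
       [ 0.50939478, -0.56334281, -0.65050891],
       [-0.44535664,  0.47424257, -0.75944154]]), 't': array([-0.33681634, -0.30180644,  1.34274837])}
```

View pics/top0.png

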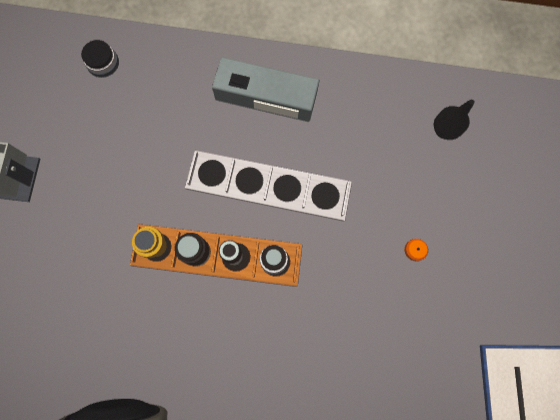

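View pics/scene0.png

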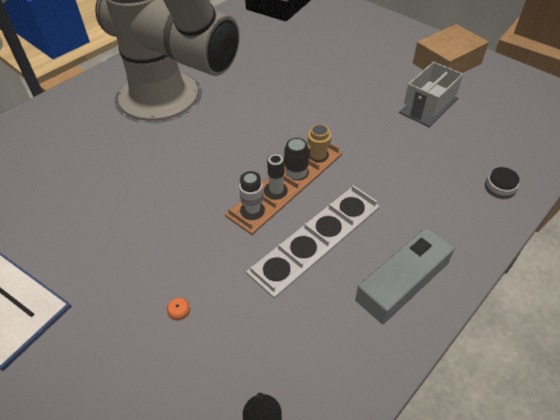

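The top view shows, left to right, the adapter (150,242), wide (190,248), Barlow (231,252) and zoom (274,259). The empty pads run from (212,172) to (325,196), and the cap is at (417,250), well away from the work. Next I measure positions.

```bash
cat > h.py <<'E'
from cell import bot
import cv2,numpy as np
def cloud(n):
    c=bot.calibration(n);p,d=bot.read_camera(n)
    v,u=np.mgrid[:420,:560]
    P=np.stack([(u-c['cx'])/c['fx']*d,(v-c['cy'])/c['fy']*d,d],-1)
    W=(P-c['t'])@c['R']; W[d==0]=np.nan
    return p,W,c
def onplane(c,uv,z):
    r=np.array([(uv[0]-c['cx'])/c['fx'],(uv[1]-c['cy'])/c['fy'],1])@c['R']
    o=-c['t']@c['R']; return o+r*(z-o[2])/r[2]
E
python3 - <<'E'
from h import *
p,W,c=cloud('top')
g=p.max(2)
# pads
m=((g<70)&(np.abs(W[...,2]-.013)<.012)).astype(np.uint8); m[:145]=0;m[225:]=0
n,l,st,ce=cv2.connectedComponentsWithStats(m)
pads=[]
for i in range(1,n):
    if st[i,4]>200:
        w=onplane(c,ce[i],.013);pads.append(w);print('pad',st[i,4],ce[i].round(1),w.round(4),np.nanmedian(W[l==i],0).round(4))
pads=np.array(pads)
cols=['zoom_mid','wide_mid','barlow_mid','adapter_mid','observing_rack','cap_mid']
for q in cols:
    for r in bot.masks_of('top',q)[:2]:
        k=r['pixels'];w=W[k];z=np.nanpercentile(w[:,2],95);t=w[w[:,2]>z-.012]
        print(q,round(r['confidence'],2),k.sum(),'top z',z.round(4),'topctr',((np.nanmax(t,0)+np.nanmin(t,0))/2).round(4),np.nanmean(t,0).round(4),'all',np.nanmedian(w,0).round(4))
d=pads[pads[:,1].argmax()]-pads[pads[:,1].argmin()];print('row',np.linalg.norm(d),np.arctan2(-d[0],d[1]))
E
```

```text
pad 527 [211.4 172.7] [0.6324 0.0256 0.013 ] [0.6324 0.0254 0.0135]
pad 535 [248.9 180.1] [ 0.6289 -0.0492  0.013 ] [ 0.629  -0.0493  0.0136]
pad 539 [286.8 187.8] [ 0.625  -0.1242  0.013 ] [ 0.6248 -0.1242  0.0135]
pad 553 [324.9 195.4] [ 0.6212 -0.1989  0.013 ] [ 0.6212 -0.1987  0.0136]
zoom_mid 0.61 632 top z 0.1078 topctr [ 0.478  -0.1208  0.1025] [ 0.4774 -0.1209  0.1058] all [ 0.4742 -0.1217  0.1055]
wide_mid 0.92 900 top z 0.0978 topctr [0.4738 0.0235 0.0933] [0.4735 0.0225 0.0958] all [0.4711 0.0171 0.095 ]
wide_mid 0.31 820 top z 0.0898 topctr [0.4742 0.1008 0.0856] [0.4739 0.1001 0.0877] all [0.4721 0.0944 0.0865]
barlow_mid 0.69 414 top z 0.1063 topctr [ 0.4771 -0.0467  0.1014] [ 0.4769 -0.0471  0.1041] all [ 0.4753 -0.049   0.1039]
adapter_mid 0.73 804 top z 0.0899 topctr [0.4742 0.1008 0.0856] [0.4739 0.1001 0.0877] all [0.472  0.0947 0.0866]
observing_rack 0.58 6469 top z 0.0245 topctr [ 0.626  -0.0879  0.0209] [ 0.6255 -0.0878  0.0159] all [ 0.6238 -0.0899  0.0118]
cap_mid 0.93 437 top z 0.0206 topctr [ 0.5438 -0.3807  0.0159] [ 0.543  -0.38    0.0174] all [ 0.5419 -0.3784  0.0175]
cap_mid 0.44 844 top z 0.0898 topctr [0.4742 0.1008 0.0856] [0.4739 0.1001 0.0877] all [0.4717 0.0944 0.0863]
row 0.2247770302656981 -0.04982253637037311
```

Request:
step_arm --deltas '[{"tx":0.48,"ty":-0.459,"tz":0.06,"rz":-67.5},{"tx":0.48,"ty":-0.459,"tz":0.06,"rz":-67.5},{"tx":0.48,"ty":-0.459,"tz":0.06,"rz":-67.5},{"tx":0.48,"ty":-0.459,"tz":0.06,"rz":-67.5},{"tx":0.48,"ty":-0.459,"tz":0.06,"rz":-67.5},{"tx":0.48,"ty":-0.459,"tz":0.06,"rz":-67.5},{"tx":0.48,"ty":-0.459,"tz":0.06,"rz":-67.5},{"tx":0.48,"ty":-0.459,"tz":0.06,"rz":-67.5}]' --fingers 1 --newtons 40

```text
schema error: expected keys tx, ty, tz, rx, ry, rz
```

Request:
step_arm --deltas '[{"tx":0.48,"ty":-0.459,"tz":0.06,"rx":0,"ry":0,"rz":-67.5},{"tx":0.48,"ty":-0.459,"tz":0.06,"rx":0,"ry":0,"rz":-67.5},{"tx":0.48,"ty":-0.459,"tz":0.06,"rx":0,"ry":0,"rz":-67.5},{"tx":0.48,"ty":-0.459,"tz":0.06,"rx":0,"ry":0,"rz":-67.5},{"tx":0.48,"ty":-0.459,"tz":0.06,"rx":0,"ry":0,"rz":-67.5},{"tx":0.48,"ty":-0.459,"tz":0.06,"rx":0,"ry":0,"rz":-67.5},{"tx":0.48,"ty":-0.459,"tz":0.06,"rx":0,"ry":0,"rz":-67.5},{"tx":0.48,"ty":-0.459,"tz":0.06,"rx":0,"ry":0,"rz":-67.5}]' --fingers 1 --newtons 40

```text
time: 1.45
tool_pos: [0.4005, -0.0475, 0.2591]
tcp_rot: [[0.049, 0.999, 0.001], [0.999, -0.049, -0.001], [-0.001, 0.001, -1.0]]
wrist_force: [1.3, -0.4, 0.7]
gripper_width: 0.0857
grip_force: 0.0
```

Request:
step_arm --deltas '[{"tx":0.05,"ty":0.022,"tz":0,"rx":0,"ry":0,"rz":0},{"tx":0.1,"ty":0.044,"tz":0,"rx":0,"ry":0,"rz":0},{"tx":0.148,"ty":0.064,"tz":0,"rx":0,"ry":0,"rz":0},{"tx":0.148,"ty":0.064,"tz":0,"rx":0,"ry":0,"rz":0},{"tx":0.148,"ty":0.064,"tz":0,"rx":0,"ry":0,"rz":0}]'

```text
time: 2.08
tool_pos: [0.4707, 0.0951, 0.2587]
tcp_rot: [[0.049, 0.999, -0.001], [0.999, -0.049, -0.001], [-0.001, -0.001, -1.0]]
wrist_force: [0.3, 0.1, -0.6]
gripper_width: 0.0854
grip_force: 0.0
```

```bash
python3 - <<'E'
from h import *
s=bot.observe();print(s['time'],s['tool_pos'].round(4) if hasattr(s['tool_pos'],'round') else s['tool_pos'],s['joints'])
p,W,c=cloud('wrist');cv2.imwrite('pics/w1.png',p[:,:,::-1])
for q in ['adapter_mid','wide_mid','barlow_mid','zoom_mid','observing_rack']:
    for r in bot.masks_of('wrist',q)[:2]:
        k=r['pixels'];w=W[k];z=np.nanpercentile(w[:,2],95);t=w[w[:,2]>z-.012]
        print(q,round(r['confidence'],2),k.sum(),z.round(4),((np.nanmax(t,0)+np.nanmin(t,0))/2).round(4),np.nanmean(t,0).round(4))
E
```

```text
2.075 [0.4707 0.0951 0.2587] [ 3.98177397e-02  3.05329516e-01  1.71280881e+00 -5.21836843e-04
  1.12427726e+00  8.91554125e-02]
adapter_mid 0.75 3350 0.0884 [0.4773 0.1033 0.0833] [0.4773 0.1046 0.0871]
wide_mid 0.8 4127 0.0962 [0.4771 0.0256 0.0908] [0.4771 0.0286 0.0946]
barlow_mid 0.61 1353 0.1015 [0.4797 0.0344 0.1752] [ 0.479  -0.0202  0.1066]
```

Request:
step_arm --deltas '[{"tx":0.007,"ty":0.005,"tz":0.03,"rx":0,"ry":0,"rz":0},{"tx":0.007,"ty":0.005,"tz":0.08,"rx":0,"ry":0,"rz":0},{"tx":0.007,"ty":0.005,"tz":0.125,"rx":0,"ry":0,"rz":0},{"tx":0.007,"ty":0.005,"tz":0.146,"rx":0,"ry":0,"rz":0},{"tx":0.007,"ty":0.005,"tz":0.146,"rx":0,"ry":0,"rz":0},{"tx":0.007,"ty":0.005,"tz":0.146,"rx":0,"ry":0,"rz":0}]'

```text
time: 3.12
tool_pos: [0.4771, 0.1018, 0.1139]
tcp_rot: [[0.05, 0.999, 0.002], [0.999, -0.05, 0.0], [0.0, 0.002, -1.0]]
wrist_force: [0.1, -0.5, 0.7]
gripper_width: 0.0855
grip_force: 0.0
```

Request:
step_arm --deltas '[{"tx":0,"ty":0,"tz":0,"rx":0,"ry":0,"rz":0},{"tx":0,"ty":0,"tz":0,"rx":0,"ry":0,"rz":0},{"tx":0,"ty":0,"tz":0,"rx":0,"ry":0,"rz":0},{"tx":0,"ty":0,"tz":0,"rx":0,"ry":0,"rz":0},{"tx":0,"ty":0,"tz":0,"rx":0,"ry":0,"rz":0},{"tx":0,"ty":0,"tz":0,"rx":0,"ry":0,"rz":0}]' --fingers 0.3 --newtons 40

```text
time: 3.88
tool_pos: [0.4767, 0.102, 0.1139]
tcp_rot: [[0.05, 0.999, 0.002], [0.999, -0.05, -0.0], [-0.0, 0.002, -1.0]]
wrist_force: [-1.2, -0.5, 5.2]
gripper_width: 0.052
grip_force: 40.8
```

Request:
step_arm --deltas '[{"tx":0,"ty":0,"tz":-0.04,"rx":0,"ry":0,"rz":0},{"tx":0,"ty":0,"tz":-0.085,"rx":0,"ry":0,"rz":0},{"tx":0,"ty":0,"tz":-0.12,"rx":0,"ry":0,"rz":0},{"tx":0,"ty":0,"tz":-0.12,"rx":0,"ry":0,"rz":0}]'

```text
time: 4.38
tool_pos: [0.4774, 0.1021, 0.2355]
tcp_rot: [[0.05, 0.999, 0.006], [0.999, -0.05, 0.0], [0.001, 0.006, -1.0]]
wrist_force: [-0.0, 0.5, -2.2]
gripper_width: 0.0518
grip_force: 43.4
```

Request:
step_arm --deltas '[{"tx":-0.05,"ty":0.027,"tz":0,"rx":0,"ry":0,"rz":0},{"tx":-0.1,"ty":0.054,"tz":0,"rx":0,"ry":0,"rz":0},{"tx":-0.15,"ty":0.081,"tz":0,"rx":0,"ry":0,"rz":0},{"tx":-0.2,"ty":0.108,"tz":0,"rx":0,"ry":0,"rz":0},{"tx":-0.25,"ty":0.135,"tz":0,"rx":0,"ry":0,"rz":0},{"tx":-0.294,"ty":0.159,"tz":0,"rx":0,"ry":0,"rz":0},{"tx":-0.294,"ty":0.159,"tz":0,"rx":0,"ry":0,"rz":0},{"tx":-0.294,"ty":0.159,"tz":0,"rx":0,"ry":0,"rz":0}]'

```text
time: 5.38
tool_pos: [0.6198, -0.199, 0.2308]
tcp_rot: [[0.05, 0.999, -0.003], [0.999, -0.05, 0.002], [0.002, -0.003, -1.0]]
wrist_force: [-0.2, 0.6, -2.2]
gripper_width: 0.0516
grip_force: 43.4
```

```bash
python3 - <<'E'
from h import *
s=bot.observe();print(s['time'],s['tool_pos'],s['grip_force'],s['gripper_width'])
p,W,c=cloud('wrist');cv2.imwrite('pics/w2.png',p[:,:,::-1])
E
```

```text
5.375 [ 0.61975524 -0.19904708  0.23084684] 43.355568051338196 0.05158448890310664
```

View pics/w2.png

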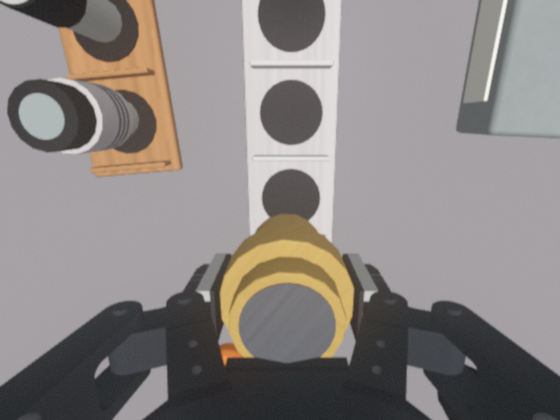

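The adapter hangs upright between the fingers at (288,270), over the end bay. I lower it now.

Request:
step_arm --deltas '[{"tx":0,"ty":0.001,"tz":0.04,"rx":0,"ry":0,"rz":0},{"tx":0,"ty":0.001,"tz":0.08,"rx":0,"ry":0,"rz":0},{"tx":0,"ty":0.001,"tz":0.105,"rx":0,"ry":0,"rz":0},{"tx":0,"ty":0.001,"tz":0.112,"rx":0,"ry":0,"rz":0},{"tx":0,"ty":0.001,"tz":0.116,"rx":0,"ry":0,"rz":0},{"tx":0,"ty":0.001,"tz":0.117,"rx":0,"ry":0,"rz":0},{"tx":0,"ty":0.001,"tz":0.117,"rx":0,"ry":0,"rz":0}]'

```text
time: 6.3
tool_pos: [0.6219, -0.1997, 0.117]
tcp_rot: [[0.05, 0.999, 0.002], [0.999, -0.05, -0.001], [-0.001, 0.002, -1.0]]
wrist_force: [-0.0, 0.4, -2.4]
gripper_width: 0.0515
grip_force: 43.4
```

Request:
step_arm --deltas '[{"tx":0,"ty":0,"tz":0.002,"rx":0,"ry":0,"rz":0},{"tx":0,"ty":0,"tz":0.003,"rx":0,"ry":0,"rz":0},{"tx":0,"ty":0,"tz":0.003,"rx":0,"ry":0,"rz":0}]'

```text
time: 6.68
tool_pos: [0.6218, -0.1998, 0.114]
tcp_rot: [[0.05, 0.999, 0.001], [0.999, -0.05, -0.001], [-0.001, 0.001, -1.0]]
wrist_force: [-3.0, 0.5, 5.1]
gripper_width: 0.0517
grip_force: 43.9
```

Request:
step_arm --deltas '[{"tx":0,"ty":0,"tz":0,"rx":0,"ry":0,"rz":0},{"tx":0,"ty":0,"tz":0,"rx":0,"ry":0,"rz":0},{"tx":0,"ty":0,"tz":0,"rx":0,"ry":0,"rz":0},{"tx":0,"ty":0,"tz":0,"rx":0,"ry":0,"rz":0},{"tx":0,"ty":0,"tz":0,"rx":0,"ry":0,"rz":0},{"tx":0,"ty":0,"tz":0,"rx":0,"ry":0,"rz":0}]' --fingers 1

```text
time: 7.42
tool_pos: [0.6216, -0.1996, 0.1129]
tcp_rot: [[0.05, 0.999, 0.0], [0.999, -0.05, -0.0], [-0.0, 0.0, -1.0]]
wrist_force: [-0.6, -0.3, -1.1]
gripper_width: 0.0854
grip_force: 0.0
```

Request:
step_arm --deltas '[{"tx":0,"ty":0,"tz":-0.04,"rx":0,"ry":0,"rz":0},{"tx":0,"ty":0,"tz":-0.09,"rx":0,"ry":0,"rz":0},{"tx":0,"ty":0,"tz":-0.12,"rx":0,"ry":0,"rz":0},{"tx":0.05,"ty":-0.036,"tz":-0.12,"rx":0,"ry":0,"rz":0},{"tx":0.1,"ty":-0.073,"tz":-0.12,"rx":0,"ry":0,"rz":0},{"tx":0.15,"ty":-0.109,"tz":-0.12,"rx":0,"ry":0,"rz":0},{"tx":0.2,"ty":-0.146,"tz":-0.12,"rx":0,"ry":0,"rz":0},{"tx":0.217,"ty":-0.158,"tz":-0.12,"rx":0,"ry":0,"rz":0}]'

```text
time: 8.43
tool_pos: [0.4726, 0.0273, 0.2332]
tcp_rot: [[0.047, 0.999, -0.001], [0.999, -0.047, 0.0], [0.0, -0.001, -1.0]]
wrist_force: [0.6, 0.1, 0.4]
gripper_width: 0.0853
grip_force: 0.0
```

Request:
step_arm --deltas '[{"tx":0,"ty":0,"tz":0.0,"rx":0,"ry":0,"rz":0},{"tx":0,"ty":0,"tz":0,"rx":0,"ry":0,"rz":0}]'

```text
time: 8.68
tool_pos: [0.4756, 0.0241, 0.2331]
tcp_rot: [[0.05, 0.999, 0.001], [0.999, -0.05, -0.001], [-0.001, 0.001, -1.0]]
wrist_force: [0.0, 0.2, 0.6]
gripper_width: 0.0852
grip_force: 0.0
```

```bash
cat > m.py <<'E'
from h import *
import sys
def meas(cam,qs):
    p,W,c=cloud(cam)
    for q in qs:
        for r in bot.masks_of(cam,q)[:2]:
            k=cv2.erode(r['pixels'].astype(np.uint8),np.ones((3,3)))>0
            w=W[k];w=w[(w[:,2]<.115)&(w[:,2]>.07)];z=np.nanpercentile(w[:,2],90);t=w[w[:,2]>z-.012]
            print(q,round(r['confidence'],2),k.sum(),z.round(4),((np.nanmax(t,0)+np.nanmin(t,0))/2).round(4),np.nanmean(t,0).round(4))
    return p
if __name__=='__main__':
    s=bot.observe();print(s['time'],s['tool_pos'].round(4))
    p=meas(sys.argv[1],sys.argv[3:]);cv2.imwrite(f'pics/{sys.argv[2]}.png',p[:,:,::-1])
E
python3 m.py wrist w3 wide_mid barlow_mid; python3 m.py top t3 adapter_mid
```

```text
8.675 [0.4756 0.0241 0.2331]
wide_mid 0.93 4513 0.0961 [0.4769 0.0259 0.0909] [0.4772 0.0274 0.0951]
barlow_mid 0.92 3105 0.1044 [ 0.4803 -0.0434  0.0992] [ 0.4805 -0.0407  0.1026]
8.825 [0.4753 0.024  0.2327]
adapter_mid 0.81 682 0.0894 [ 0.6189 -0.2002  0.0859] [ 0.618  -0.1998  0.0875]
adapter_mid 0.47 745 0.0974 [0.4727 0.0213 0.0931] [0.4726 0.02   0.0957]
```

Request:
step_arm --deltas '[{"tx":0.001,"ty":0.001,"tz":0.04,"rx":0,"ry":0,"rz":0},{"tx":0.001,"ty":0.001,"tz":0.09,"rx":0,"ry":0,"rz":0},{"tx":0.001,"ty":0.001,"tz":0.123,"rx":0,"ry":0,"rz":0},{"tx":0.001,"ty":0.001,"tz":0.123,"rx":0,"ry":0,"rz":0},{"tx":0.001,"ty":0.001,"tz":0.123,"rx":0,"ry":0,"rz":0},{"tx":0.001,"ty":0.001,"tz":0.123,"rx":0,"ry":0,"rz":0}]'

```text
time: 9.68
tool_pos: [0.4766, 0.0258, 0.1114]
tcp_rot: [[0.05, 0.999, 0.003], [0.999, -0.05, -0.0], [-0.0, 0.003, -1.0]]
wrist_force: [1.0, -0.2, 0.7]
gripper_width: 0.0854
grip_force: 0.0
```

Request:
step_arm --deltas '[{"tx":0,"ty":0,"tz":0,"rx":0,"ry":0,"rz":0},{"tx":0,"ty":0,"tz":0,"rx":0,"ry":0,"rz":0},{"tx":0,"ty":0,"tz":0,"rx":0,"ry":0,"rz":0},{"tx":0,"ty":0,"tz":0,"rx":0,"ry":0,"rz":0},{"tx":0,"ty":0,"tz":0,"rx":0,"ry":0,"rz":0},{"tx":0,"ty":0,"tz":0,"rx":0,"ry":0,"rz":0}]' --fingers 0.3 --newtons 50

```text
time: 10.42
tool_pos: [0.4759, 0.0259, 0.1107]
tcp_rot: [[0.05, 0.999, 0.001], [0.999, -0.05, -0.0], [-0.0, 0.001, -1.0]]
wrist_force: [-0.5, -0.3, 6.7]
gripper_width: 0.0519
grip_force: 51.4
```

Request:
step_arm --deltas '[{"tx":0,"ty":0,"tz":-0.04,"rx":0,"ry":0,"rz":0},{"tx":0,"ty":0,"tz":-0.085,"rx":0,"ry":0,"rz":0},{"tx":0,"ty":0,"tz":-0.12,"rx":0,"ry":0,"rz":0},{"tx":-0.035,"ty":0.039,"tz":-0.12,"rx":0,"ry":0,"rz":0},{"tx":-0.071,"ty":0.078,"tz":-0.12,"rx":0,"ry":0,"rz":0},{"tx":-0.107,"ty":0.117,"tz":-0.12,"rx":0,"ry":0,"rz":0},{"tx":-0.142,"ty":0.156,"tz":-0.12,"rx":0,"ry":0,"rz":0},{"tx":-0.142,"ty":0.156,"tz":-0.12,"rx":0,"ry":0,"rz":0}]'

```text
time: 11.42
tool_pos: [0.6255, -0.1265, 0.2281]
tcp_rot: [[0.053, 0.999, -0.001], [0.999, -0.053, -0.0], [-0.0, -0.001, -1.0]]
wrist_force: [0.0, 0.8, -4.7]
gripper_width: 0.0519
grip_force: 55.1
```

Request:
step_arm --deltas '[{"tx":0,"ty":0,"tz":0.04,"rx":0,"ry":0,"rz":0},{"tx":0,"ty":0,"tz":0.08,"rx":0,"ry":0,"rz":0},{"tx":0,"ty":0,"tz":0.105,"rx":0,"ry":0,"rz":0},{"tx":0,"ty":0,"tz":0.115,"rx":0,"ry":0,"rz":0},{"tx":0,"ty":0,"tz":0.115,"rx":0,"ry":0,"rz":0},{"tx":0,"ty":0,"tz":0.115,"rx":0,"ry":0,"rz":0}]'

```text
time: 12.18
tool_pos: [0.6249, -0.1237, 0.1163]
tcp_rot: [[0.05, 0.999, 0.002], [0.999, -0.05, -0.001], [-0.001, 0.002, -1.0]]
wrist_force: [0.7, 0.1, -3.8]
gripper_width: 0.0519
grip_force: 55.2
```

Request:
step_arm --deltas '[{"tx":0,"ty":0,"tz":0.002,"rx":0,"ry":0,"rz":0},{"tx":0,"ty":0,"tz":0.004,"rx":0,"ry":0,"rz":0},{"tx":0,"ty":0,"tz":0.006,"rx":0,"ry":0,"rz":0},{"tx":0,"ty":0,"tz":0.006,"rx":0,"ry":0,"rz":0}]'

```text
time: 12.68
tool_pos: [0.6245, -0.1237, 0.1108]
tcp_rot: [[0.05, 0.999, 0.001], [0.999, -0.05, -0.001], [-0.001, 0.001, -1.0]]
wrist_force: [-3.7, 1.1, 7.9]
gripper_width: 0.0517
grip_force: 56.4
```

Request:
step_arm --deltas '[{"tx":0,"ty":0,"tz":0,"rx":0,"ry":0,"rz":0},{"tx":0,"ty":0,"tz":0,"rx":0,"ry":0,"rz":0},{"tx":0,"ty":0,"tz":0,"rx":0,"ry":0,"rz":0},{"tx":0,"ty":0,"tz":0,"rx":0,"ry":0,"rz":0},{"tx":0,"ty":0,"tz":0,"rx":0,"ry":0,"rz":0},{"tx":0,"ty":0,"tz":0,"rx":0,"ry":0,"rz":0}]' --fingers 1

```text
time: 13.42
tool_pos: [0.6244, -0.1237, 0.1089]
tcp_rot: [[0.05, 0.999, 0.0], [0.999, -0.05, -0.0], [-0.0, 0.0, -1.0]]
wrist_force: [-0.8, -0.4, 0.9]
gripper_width: 0.0854
grip_force: 0.0
```

Request:
step_arm --deltas '[{"tx":0,"ty":0,"tz":-0.04,"rx":0,"ry":0,"rz":0},{"tx":0,"ty":0,"tz":-0.09,"rx":0,"ry":0,"rz":0},{"tx":0,"ty":0,"tz":-0.13,"rx":0,"ry":0,"rz":0},{"tx":0.023,"ty":-0.049,"tz":-0.13,"rx":0,"ry":0,"rz":0},{"tx":0.046,"ty":-0.098,"tz":-0.13,"rx":0,"ry":0,"rz":0},{"tx":0.069,"ty":-0.149,"tz":-0.13,"rx":0,"ry":0,"rz":0},{"tx":0.069,"ty":-0.149,"tz":-0.13,"rx":0,"ry":0,"rz":0},{"tx":0.069,"ty":-0.149,"tz":-0.13,"rx":0,"ry":0,"rz":0}]'

```text
time: 14.42
tool_pos: [0.4799, -0.0476, 0.2396]
tcp_rot: [[0.05, 0.999, 0.002], [0.999, -0.05, -0.001], [-0.001, 0.002, -1.0]]
wrist_force: [0.2, -0.0, 0.4]
gripper_width: 0.0854
grip_force: 0.0
```

```bash
python3 m.py wrist w4 barlow_mid zoom_mid; python3 m.py top t4 wide_mid adapter_mid
```

```text
14.425 [ 0.4799 -0.0476  0.2396]
barlow_mid 0.92 2498 0.1045 [ 0.4808 -0.0439  0.0993] [ 0.4808 -0.0424  0.1033]
barlow_mid 0.29 78 0.0884 [ 0.6309 -0.2111  0.0874] [ 0.6302 -0.2109  0.0876]
zoom_mid 0.77 4086 0.1059 [ 0.4811 -0.1187  0.1006] [ 0.4811 -0.1152  0.1043]
zoom_mid 0.72 74 0.0883 [ 0.6305 -0.2112  0.0874] [ 0.6301 -0.2111  0.0876]
14.575 [ 0.4801 -0.0479  0.239 ]
wide_mid 0.96 683 0.0975 [ 0.621  -0.1266  0.0925] [ 0.619  -0.1263  0.0957]
adapter_mid 0.69 672 0.0891 [ 0.6187 -0.2002  0.0846] [ 0.6178 -0.1999  0.0874]
```

View pics/w4.png

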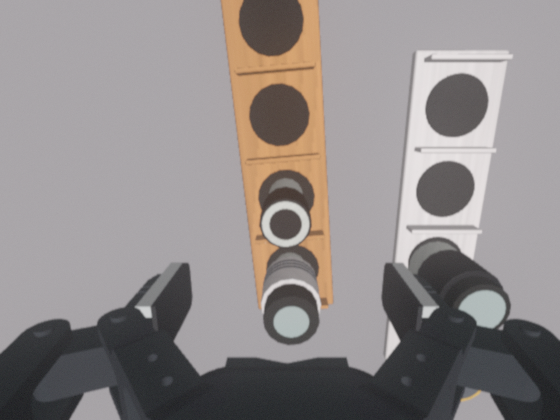

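Request:
step_arm --deltas '[{"tx":0.003,"ty":0,"tz":0.04,"rx":0,"ry":0,"rz":0},{"tx":0.003,"ty":0,"tz":0.08,"rx":0,"ry":0,"rz":0},{"tx":0.003,"ty":0,"tz":0.106,"rx":0,"ry":0,"rz":0},{"tx":0.003,"ty":0,"tz":0.106,"rx":0,"ry":0,"rz":0},{"tx":0.003,"ty":0,"tz":0.106,"rx":0,"ry":0,"rz":0},{"tx":0.003,"ty":0,"tz":0.106,"rx":0,"ry":0,"rz":0}]'

```text
time: 15.48
tool_pos: [0.4799, -0.0445, 0.1341]
tcp_rot: [[0.05, 0.999, 0.002], [0.999, -0.05, -0.001], [-0.001, 0.002, -1.0]]
wrist_force: [-0.1, 0.7, 0.2]
gripper_width: 0.0853
grip_force: 0.0
```

Request:
step_arm --deltas '[{"tx":0,"ty":0,"tz":0,"rx":0,"ry":0,"rz":0},{"tx":0,"ty":0,"tz":0,"rx":0,"ry":0,"rz":0},{"tx":0,"ty":0,"tz":0,"rx":0,"ry":0,"rz":0},{"tx":0,"ty":0,"tz":0,"rx":0,"ry":0,"rz":0},{"tx":0,"ty":0,"tz":0,"rx":0,"ry":0,"rz":0},{"tx":0,"ty":0,"tz":0,"rx":0,"ry":0,"rz":0},{"tx":0,"ty":0,"tz":0,"rx":0,"ry":0,"rz":0}]' --fingers 0.2 --newtons 40

```text
time: 16.35
tool_pos: [0.4793, -0.0444, 0.1332]
tcp_rot: [[0.05, 0.999, 0.001], [0.999, -0.05, -0.0], [-0.0, 0.001, -1.0]]
wrist_force: [-1.4, -0.5, 5.7]
gripper_width: 0.0339
grip_force: 39.6
```

Request:
step_arm --deltas '[{"tx":0,"ty":0,"tz":-0.04,"rx":0,"ry":0,"rz":0},{"tx":0,"ty":0,"tz":-0.085,"rx":0,"ry":0,"rz":0},{"tx":0,"ty":0,"tz":-0.12,"rx":0,"ry":0,"rz":0},{"tx":0.001,"ty":0.045,"tz":-0.12,"rx":0,"ry":0,"rz":0},{"tx":0.002,"ty":0.095,"tz":-0.12,"rx":0,"ry":0,"rz":0},{"tx":0.003,"ty":0.15,"tz":-0.12,"rx":0,"ry":0,"rz":0},{"tx":0.003,"ty":0.15,"tz":-0.12,"rx":0,"ry":0,"rz":0},{"tx":0.003,"ty":0.15,"tz":-0.12,"rx":0,"ry":0,"rz":0}]'

```text
time: 17.35
tool_pos: [0.6283, -0.0486, 0.2516]
tcp_rot: [[0.05, 0.999, -0.003], [0.999, -0.05, 0.0], [0.0, -0.003, -1.0]]
wrist_force: [0.9, -1.1, -1.9]
gripper_width: 0.0339
grip_force: 40.8
```

Request:
step_arm --deltas '[{"tx":0,"ty":0,"tz":0.04,"rx":0,"ry":0,"rz":0},{"tx":0,"ty":0,"tz":0.08,"rx":0,"ry":0,"rz":0},{"tx":0,"ty":0,"tz":0.105,"rx":0,"ry":0,"rz":0},{"tx":0,"ty":0,"tz":0.115,"rx":0,"ry":0,"rz":0},{"tx":0,"ty":0,"tz":0.115,"rx":0,"ry":0,"rz":0},{"tx":0,"ty":0,"tz":0.115,"rx":0,"ry":0,"rz":0}]'

```text
time: 18.1
tool_pos: [0.6296, -0.0489, 0.1395]
tcp_rot: [[0.05, 0.999, 0.002], [0.999, -0.05, -0.001], [-0.0, 0.003, -1.0]]
wrist_force: [-0.5, 0.7, -2.0]
gripper_width: 0.0339
grip_force: 40.8
```

Request:
step_arm --deltas '[{"tx":0,"ty":0,"tz":0.002,"rx":0,"ry":0,"rz":0},{"tx":0,"ty":0,"tz":0.004,"rx":0,"ry":0,"rz":0},{"tx":0,"ty":0,"tz":0.006,"rx":0,"ry":0,"rz":0},{"tx":0,"ty":0,"tz":0.006,"rx":0,"ry":0,"rz":0}]'

```text
time: 18.6
tool_pos: [0.6292, -0.0488, 0.1332]
tcp_rot: [[0.05, 0.999, 0.001], [0.999, -0.05, -0.0], [-0.0, 0.001, -1.0]]
wrist_force: [-1.3, 1.4, 7.6]
gripper_width: 0.0339
grip_force: 41.6
```

Request:
step_arm --deltas '[{"tx":0,"ty":0,"tz":0,"rx":0,"ry":0,"rz":0},{"tx":0,"ty":0,"tz":0,"rx":0,"ry":0,"rz":0},{"tx":0,"ty":0,"tz":0,"rx":0,"ry":0,"rz":0},{"tx":0,"ty":0,"tz":0,"rx":0,"ry":0,"rz":0},{"tx":0,"ty":0,"tz":0,"rx":0,"ry":0,"rz":0},{"tx":0,"ty":0,"tz":0,"rx":0,"ry":0,"rz":0},{"tx":0,"ty":0,"tz":0,"rx":0,"ry":0,"rz":0}]' --fingers 1

```text
time: 19.48
tool_pos: [0.6291, -0.0488, 0.1319]
tcp_rot: [[0.05, 0.999, 0.0], [0.999, -0.05, -0.0], [-0.0, 0.0, -1.0]]
wrist_force: [-1.0, 0.2, -0.4]
gripper_width: 0.0853
grip_force: 0.0
```

Request:
step_arm --deltas '[{"tx":0,"ty":0,"tz":-0.04,"rx":0,"ry":0,"rz":0},{"tx":0,"ty":0,"tz":-0.08,"rx":0,"ry":0,"rz":0},{"tx":0,"ty":0,"tz":-0.11,"rx":0,"ry":0,"rz":0},{"tx":-0.026,"ty":-0.048,"tz":-0.11,"rx":0,"ry":0,"rz":0},{"tx":-0.051,"ty":-0.096,"tz":-0.11,"rx":0,"ry":0,"rz":0},{"tx":-0.077,"ty":-0.144,"tz":-0.11,"rx":0,"ry":0,"rz":0},{"tx":-0.077,"ty":-0.144,"tz":-0.11,"rx":0,"ry":0,"rz":0},{"tx":-0.077,"ty":-0.144,"tz":-0.11,"rx":0,"ry":0,"rz":0}]'

```text
time: 20.48
tool_pos: [0.482, -0.1187, 0.2425]
tcp_rot: [[0.051, 0.999, 0.002], [0.999, -0.051, -0.001], [-0.0, 0.002, -1.0]]
wrist_force: [-0.2, 0.3, 0.6]
gripper_width: 0.0853
grip_force: 0.0
```

```bash
python3 m.py wrist w5 zoom_mid; python3 m.py top t5 barlow_mid wide_mid adapter_mid
```

```text
20.475 [ 0.482  -0.1187  0.2425]
zoom_mid 0.56 3758 0.106 [ 0.4811 -0.1186  0.101 ] [ 0.481  -0.1172  0.1049]
20.575 [ 0.4824 -0.1183  0.2421]
  return np.nanmean(a, axis, out=out, keepdims=keepdims)
Traceback (most recent call last):
  File "m.py", line 13, in <module>
    p=meas(sys.argv[1],sys.argv[3:]);cv2.imwrite(f'pics/{sys.argv[2]}.png',p[:,:,::-1])
  File "m.py", line 9, in meas
    print(q,round(r['confidence'],2),k.sum(),z.round(4),((np.nanmax(t,0)+np.nanmin(t,0))/2).round(4),np.nanmean(t,0).round(4))
                                                          ~~~~~~~~~^^^^^
ValueError: zero-size array to reduction operation fmax which has no identity
```

```bash
python3 - <<'E'
from h import *
p=bot.read_camera('scene')[0];cv2.imwrite('pics/s5.png',cv2.resize(p[130:300,180:420],None,fx=3,fy=3)[:,:,::-1])
E
```

```text
(no output)
```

View pics/s5.png

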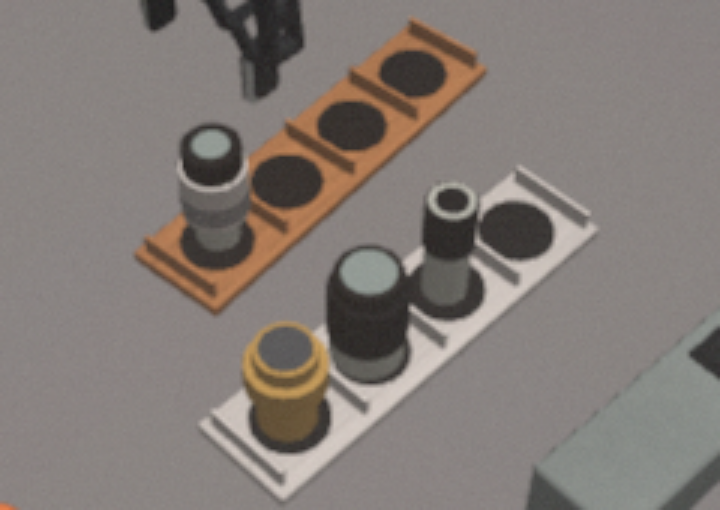

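The adapter (285,390), wide (368,320) and Barlow (450,250) stand upright on their pads. The zoom is still in storage at (215,200), so it goes last.

Request:
step_arm --deltas '[{"tx":0,"ty":-0.001,"tz":0.04,"rx":0,"ry":0,"rz":0},{"tx":0,"ty":-0.001,"tz":0.09,"rx":0,"ry":0,"rz":0},{"tx":0,"ty":-0.001,"tz":0.125,"rx":0,"ry":0,"rz":0},{"tx":0,"ty":-0.001,"tz":0.125,"rx":0,"ry":0,"rz":0},{"tx":0,"ty":-0.001,"tz":0.125,"rx":0,"ry":0,"rz":0},{"tx":0,"ty":-0.001,"tz":0.125,"rx":0,"ry":0,"rz":0}]'

```text
time: 21.48
tool_pos: [0.4814, -0.1187, 0.1185]
tcp_rot: [[0.05, 0.999, 0.003], [0.999, -0.05, -0.001], [-0.001, 0.003, -1.0]]
wrist_force: [-0.6, -0.3, -0.9]
gripper_width: 0.0853
grip_force: 0.0
```

Request:
step_arm --deltas '[{"tx":0,"ty":0,"tz":0,"rx":0,"ry":0,"rz":0},{"tx":0,"ty":0,"tz":0,"rx":0,"ry":0,"rz":0},{"tx":0,"ty":0,"tz":0,"rx":0,"ry":0,"rz":0},{"tx":0,"ty":0,"tz":0,"rx":0,"ry":0,"rz":0},{"tx":0,"ty":0,"tz":0,"rx":0,"ry":0,"rz":0},{"tx":0,"ty":0,"tz":0,"rx":0,"ry":0,"rz":0},{"tx":0,"ty":0,"tz":0,"rx":0,"ry":0,"rz":0}]' --fingers 0.3 --newtons 50

```text
time: 22.35
tool_pos: [0.4805, -0.1186, 0.1176]
tcp_rot: [[0.05, 0.999, 0.001], [0.999, -0.05, -0.0], [-0.0, 0.001, -1.0]]
wrist_force: [-2.0, 0.5, 6.4]
gripper_width: 0.0462
grip_force: 50.4
```

Request:
step_arm --deltas '[{"tx":0,"ty":0,"tz":-0.04,"rx":0,"ry":0,"rz":0},{"tx":0,"ty":0,"tz":-0.085,"rx":0,"ry":0,"rz":0},{"tx":0,"ty":0,"tz":-0.13,"rx":0,"ry":0,"rz":0},{"tx":0.038,"ty":0.036,"tz":-0.13,"rx":0,"ry":0,"rz":0},{"tx":0.076,"ty":0.072,"tz":-0.13,"rx":0,"ry":0,"rz":0},{"tx":0.114,"ty":0.108,"tz":-0.13,"rx":0,"ry":0,"rz":0},{"tx":0.152,"ty":0.145,"tz":-0.13,"rx":0,"ry":0,"rz":0},{"tx":0.152,"ty":0.145,"tz":-0.13,"rx":0,"ry":0,"rz":0}]'

```text
time: 23.35
tool_pos: [0.6342, 0.029, 0.2454]
tcp_rot: [[0.046, 0.999, -0.001], [0.999, -0.046, 0.001], [0.001, -0.001, -1.0]]
wrist_force: [-0.4, -1.1, -3.1]
gripper_width: 0.046
grip_force: 52.6
```

Request:
step_arm --deltas '[{"tx":0,"ty":0,"tz":0.02,"rx":0,"ry":0,"rz":0},{"tx":0,"ty":0,"tz":0.06,"rx":0,"ry":0,"rz":0},{"tx":0,"ty":0,"tz":0.1,"rx":0,"ry":0,"rz":0},{"tx":0,"ty":0,"tz":0.12,"rx":0,"ry":0,"rz":0},{"tx":0,"ty":0,"tz":0.125,"rx":0,"ry":0,"rz":0},{"tx":0,"ty":0,"tz":0.125,"rx":0,"ry":0,"rz":0},{"tx":0,"ty":0,"tz":0.125,"rx":0,"ry":0,"rz":0}]'

```text
time: 24.22
tool_pos: [0.6334, 0.0259, 0.1232]
tcp_rot: [[0.05, 0.999, 0.002], [0.999, -0.05, -0.0], [-0.0, 0.002, -1.0]]
wrist_force: [-0.1, 0.3, -2.6]
gripper_width: 0.0455
grip_force: 52.6
```

Request:
step_arm --deltas '[{"tx":0,"ty":0,"tz":0.002,"rx":0,"ry":0,"rz":0},{"tx":0,"ty":0,"tz":0.004,"rx":0,"ry":0,"rz":0},{"tx":0,"ty":0,"tz":0.006,"rx":0,"ry":0,"rz":0},{"tx":0,"ty":0,"tz":0.006,"rx":0,"ry":0,"rz":0}]'

```text
time: 24.72
tool_pos: [0.6329, 0.0261, 0.1176]
tcp_rot: [[0.05, 0.999, 0.001], [0.999, -0.05, -0.0], [-0.0, 0.001, -1.0]]
wrist_force: [-3.9, -0.5, 8.4]
gripper_width: 0.0459
grip_force: 53.7
```

Request:
step_arm --deltas '[{"tx":0,"ty":0,"tz":0,"rx":0,"ry":0,"rz":0},{"tx":0,"ty":0,"tz":0,"rx":0,"ry":0,"rz":0},{"tx":0,"ty":0,"tz":0,"rx":0,"ry":0,"rz":0},{"tx":0,"ty":0,"tz":0,"rx":0,"ry":0,"rz":0},{"tx":0,"ty":0,"tz":0,"rx":0,"ry":0,"rz":0},{"tx":0,"ty":0,"tz":0,"rx":0,"ry":0,"rz":0},{"tx":0,"ty":0,"tz":0,"rx":0,"ry":0,"rz":0}]' --fingers 1

```text
time: 25.6
tool_pos: [0.6328, 0.0261, 0.1159]
tcp_rot: [[0.05, 0.999, -0.0], [0.999, -0.05, -0.0], [-0.0, -0.0, -1.0]]
wrist_force: [0.1, 0.4, -0.3]
gripper_width: 0.0854
grip_force: 0.0
```

Request:
step_arm --deltas '[{"tx":0,"ty":0,"tz":-0.03,"rx":0,"ry":0,"rz":0},{"tx":0,"ty":0,"tz":-0.08,"rx":0,"ry":0,"rz":0},{"tx":0,"ty":0,"tz":-0.14,"rx":0,"ry":0,"rz":0},{"tx":0,"ty":-0.06,"tz":-0.14,"rx":0,"ry":0,"rz":0},{"tx":0,"ty":-0.12,"tz":-0.14,"rx":0,"ry":0,"rz":0},{"tx":0,"ty":-0.18,"tz":-0.14,"rx":0,"ry":0,"rz":0},{"tx":0,"ty":-0.18,"tz":-0.14,"rx":0,"ry":0,"rz":0},{"tx":0,"ty":-0.18,"tz":-0.14,"rx":0,"ry":0,"rz":0}]'

```text
time: 26.6
tool_pos: [0.4539, 0.035, 0.2567]
tcp_rot: [[0.05, 0.999, 0.003], [0.999, -0.05, -0.0], [-0.0, 0.003, -1.0]]
wrist_force: [-1.0, 0.3, -0.1]
gripper_width: 0.0853
grip_force: 0.0
```

```bash
python3 m.py top t6 zoom_mid; python3 m.py top t7 barlow_mid; python3 m.py top t8 wide_mid adapter_mid;  python3 - <<'E'
from h import *
p=bot.read_camera('scene')[0];cv2.imwrite('pics/s6.png',cv2.resize(p[130:340,150:420],None,fx=2.7,fy=2.7)[:,:,::-1])
E
```

```text
26.6 [0.4539 0.035  0.2567]
zoom_mid 0.95 641 0.1069 [0.6289 0.0223 0.1023] [0.6277 0.0216 0.1051]
26.7 [0.4545 0.0349 0.2563]
barlow_mid 0.64 453 0.1055 [ 0.6253 -0.052   0.101 ] [ 0.6244 -0.0518  0.1036]
26.8 [0.4542 0.0349 0.2559]
wide_mid 0.7 772 0.0973 [ 0.6207 -0.1264  0.093 ] [ 0.6198 -0.1261  0.0956]
  return np.nanmean(a, axis, out=out, keepdims=keepdims)
Traceback (most recent call last):
  File "m.py", line 13, in <module>
    p=meas(sys.argv[1],sys.argv[3:]);cv2.imwrite(f'pics/{sys.argv[2]}.png',p[:,:,::-1])
  File "m.py", line 9, in meas
    print(q,round(r['confidence'],2),k.sum(),z.round(4),((np.nanmax(t,0)+np.nanmin(t,0))/2).round(4),np.nanmean(t,0).round(4))
                                                          ~~~~~~~~~^^^^^
ValueError: zero-size array to reduction operation fmax which has no identity
```

View pics/s6.png

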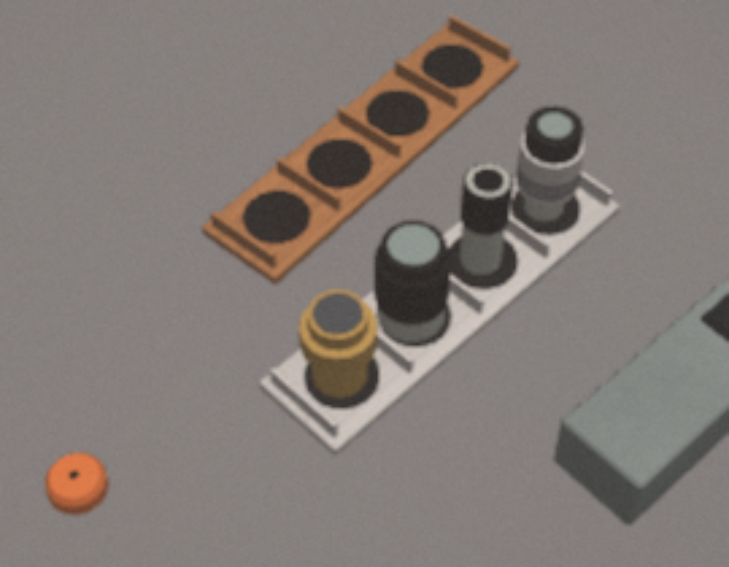

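All four pieces stand upright on their pads: adapter (338,350), wide (412,285), Barlow (485,225), zoom (550,165). Their measured centres are within about 4 mm of the pads, and the cap (77,482) is untouched. I hand in now.

```bash
python3 -c "
from cell import bot
print(bot.job_done())"
```

```text
the job is handed in; nothing more can be done
None
```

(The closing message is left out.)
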